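# Send a cast-off tea cup into the breakage bin with its lid lever

## Robot

A 6-joint arm with a two-finger parallel gripper is mounted at the origin on the work surface. World frame = base frame: x ahead of the robot, y to its left, z up, the work surface at z = 0. Lengths are in m, angles in rad, forces in N, time in s.
With the tool pointing down it reaches from about 0.35 to 0.85 m from the base axis. Payload 8.1 kg.
Tool frame: the origin (TCP) lies at the very end of the fingers, on their centre line; the grasp point (between the pads) lies 19 mm behind it (robot.pinch_z is the distance from the TCP to the grasp point, in m); y points along the fingers, x is the direction in which the jaws open and shut, and the axes are right-handed (so a half turn about y gives the same grasp; the last joint's range is limited). The gripper opens to 93 mm and grips with 3 to 60 N. Pads are 15 mm wide; open, the fingers measure 128 mm over their backs; the gripper's body (75 mm by 188 mm) begins 65 mm behind the grasp point.
Start: joints at [-1.25, 0.13, 1.488, -0, 1.523, -0.085], TCP at [0.237, -0.551, 0.192] pointing down, gripper open.
Joint ranges: [-2.96, 2.96], [-0.89, 2.26], [0.02, 2.5], [-1.34, 4.48], [0, 2.73], [-2.66, 2.66]. Speed limits (rad/s): [2.39, 2.39, 2.79, 3.14, 3.14, 3.14].

## Interface

Orientations are given as a rotation vector (axis times angle).
In Python, from plant import robot gives the robot as it stands.
- The arm moves only by the shell command python3 -m inch 'ROWS' [FORCE]. ROWS is JSON, a list of rows, each a list of 5 numbers: the closure, from -1 (fully open) to 1 (shut), then the shift along the world's x, y, z in m, then the turn about the world's z in rad. A call has 1 to 8 rows; each row is the pose to reach, as a shift and turn from the pose measured when the call began; what a row does not reach only later rows make up. A row lasts 1/8 s, in which the tool goes at most 62.5 mm and 10.7 degrees, less where a joint would pass 70% of its speed; a pose out of reach is approached as far as the arm can. A call with a gripper value outside its range is refused whole. The fingers move at their own pace and stop on an object; FORCE is the grip in N (left out, the last holds). Time passes only in rows, so rows that repeat a pose let the fingers close. It gives the time, the measured TCP pose, the force and the opening at its end, in the units of the state.
- robot.read_state(): the state, without advancing time (a new reading comes with each control period).
- robot.read_camera(name): name is "scene" or "top"; returns a dict with "color" (420x560x3 uint8, red, green, blue), "mtx" (3x3 intrinsics, pixels), "R" (3x3) and "t" (3): a world point X has camera coordinates R X + t. Camera axes: x right, y down, z forward; pixel columns grow to the right and rows downward; lengths in m; the calibration is good to about 2 mm. A picture is of the moment at which its call begins. There is no depth.
- robot.close_job(): hands the job in, once; it reports no verdict.
The state is a dict: "t": time; "q": joint angles; "dq": joint speeds; "joint_torque": joint torques, N m; "tool_pos": TCP position; "orientation": TCP orientation; "force": force on the tool from outside, world axes, zero at the start; "wrist_torque": the same for the moment, N m; "opening": finger opening in m.
Only numpy, scipy, OpenCV 4.12 (cv2) and the standard library are available. Lean on these libraries where they do the work, as an engineer would, in place of code of your own. Each camera call takes 0.05 s, during which the arm holds its last target. There are 200 camera calls.

## Task

Press the lever paddle of the breakage bin down with your fingertips so that the lid rises and the tea cup lying in the chute rolls into the bin, then ease the lever back up so that the lid closes without slamming. Work only the lever: do not touch the lid or the cup in the chute, and leave the flask, the bowl and the other tea cup where they stand. Finish with the lid shut and your hand clear.

Things in the scene. Friction and masses are not known exactly. Their poses are not given: they have to be found in the camera images.
- bin: Breakage bin, fixed: a yellow tub 180 (x) by 170 (y) mm, walls 166 mm high, front wall 98 mm. Origin: centre of its underside on the table; x points from its front (chute, robot's side) to its back, y left, z up; yaw within 0.35 rad. Against its right (-y) side a grey gear housing, x -90 to 110, y -87 to -123 mm, 150 mm high (185 at the back end); a steel lever comes out of it to the front.
- chute_end (a point): Lower end of the steel chute at the bin's front opening, in the middle of its floor: x = -80, y = 0, z = 100 mm in the bin's frame; its axes are the bin's. The chute is 92 mm wide and rises from here at 14 degrees towards -x, to x = -205 mm, 130 mm high; its side and end rails reach 165 mm above the table.
- pivot (a point): Centre of the lever's axle, at x = -60, y = -137, z = 100 mm in the bin's frame; the lever turns in the vertical plane through here that is parallel to the bin's x axis. Its axes are those of the bin.
- paddle (a point): Centre of the upper face of the lever's paddle, moving with it: a flat ribbed steel plate 46 mm long, 66 wide, 8 thick on the lever's free end, at the front right of the bin beside the chute. It lies 180 mm from the pivot along the lever, its face 8 mm above the line from the pivot. Face 148 mm above the table when up, 68 mm fully pressed.
- lever (a joint): Angle of the lever, rad: 0 = up at rest (lid shut; lever rises to the paddle at 0.225 rad above level), grows as the paddle is pressed, stop at 0.45 (0.225 rad below level). Sprung up: 4 to 7 N on the paddle moves it. Let go, it flies up and the lid slams; rising faster than 0.9 rad/s (paddle 0.16 m/s) is a slam. Let go in the last 0.03 rad it is still gentle.
- cup: The cast-off tea cup: a straight blue ceramic cup, 60 mm in diameter, 66 mm long, lying on its side across the chute, leaning against the lid's front lip; it rolls in under its own weight, in less than a second, once the lid is high enough. Not to be touched. Its origin is on its outside and turns as it rolls: refer to cup_center.
- cup_center (a point): Centre of the cast-off cup. In the bin's frame it starts near x = -117 mm, z = 139 mm; inside the bin it lies within the tub's walls, about 40 mm above the table.
- flask_mid (a point): A white ceramic flask with a narrow neck, 72 mm in diameter, 132 mm tall, standing loose to the left of the chute (the point is half-way up); leave it.
- bowl_mid (a point): A dark lacquered bowl, 110 mm across the rim, 60 mm high, standing loose to the right of the paddle (the point is half-way up); leave it.
- teacup_mid (a point): An upright blue tea cup, 68 mm across, 70 mm high, standing loose on the table to the right of the lever and the gear housing (the point is half-way up); leave it.
- lid: Aluminium lid, 176 by 164 mm, its front lip turned down 46 mm to hold the cup back; not to be touched. Origin at the middle of its top, 87 mm in front of its hinge along the top of the bin's back wall; x to the back. Geared to the lever: its angle is always twice the lever's, 0.9 rad fully raised. The cup passes under it from about 0.35 rad.

How it is judged:
On the way:
1. the cup has rolled into the bin while the lid is held raised (x of cup_center in the frame of bin above -0.07 m and z of cup_center in the frame of bin below 0.1 m and value of joint lever above 0.1 rad), for 0.1 s.
At the end, for the whole second after the job is handed in: The cup lies inside the bin's walls, its centre under 100 mm high; the lever is fully up to within 0.015 rad and so the lid is shut to within 0.03 rad; flask, bowl and other cup are within 20 mm of where they stood (value of joint lever below 0.015 rad and x of cup_center in the frame of bin between -0.085 and 0.085 m and y of cup_center in the frame of bin between -0.08 and 0.08 m and z of cup_center in the frame of bin below 0.1 m and distance of each of flask_mid, bowl_mid, teacup_mid from where it was at the start of the episode below 0.02 m); the robot touches nothing.
It fails at once if the lid slams: it closes faster than 1.8 rad/s (lever 0.9 rad/s) (velocity of joint lever below -0.9 rad/s).
It fails at once if the hand or arm touches the lid (contact force between any of the fingers, the arm and lid above 0.5 N).
It fails at once if the hand or arm touches the cup in the chute (contact force between any of the fingers, the arm and cup above 0.3 N).
It fails at once if the cup is lifted out of the chute (height (world z) of cup_center above 0.19 m).
It fails at once if the flask, the bowl or the other cup is moved, lifted or tipped (distance of any of flask_mid, bowl_mid, teacup_mid from where it was at the start of the episode above 0.025 m or angle between any of flask_mid, bowl_mid, teacup_mid's own z axis and vertical above 0.4 rad).
It also fails if it takes over 42 s, if anything falls off the work surface, if the arm or the gripper's body presses on something with over 40 N, if the wrist force passes 120 N, or if a joint passes its speed limit or range.

## Working session

There is one attempt and no reset: what is moved stays moved. The work goes in short steps, Python scripts to look and compute and a shell command to move; the robot and the scene stay as the last step left them, time stands still between calls to the robot, and variables do not carry over. Pictures are saved under pics/ and viewed, about 8 in all and at most 12, crops included, and the job is handed in when it is done.

```bash
mkdir -p pics
cat > h.py <<'E'
import numpy as np, cv2
from plant import robot
def snap(n,f=None):
    c=robot.read_camera(n)
    if f: cv2.imwrite('pics/'+f,c['color'][:,:,::-1])
    return c
def ray(c,u,v,z):
    d=c['R'].T@np.linalg.inv(c['mtx'])@np.array([u,v,1.]); o=-c['R'].T@c['t']
    return o+d*(z-o[2])/d[2]
def proj(c,X):
    p=c['mtx']@(c['R']@np.asarray(X)+c['t']); return p[:2]/p[2]
E
python3 - <<'E'
from h import *
for n in('top','scene'):
    c=snap(n,n+'1.png'); print(n,-c['R'].T@c['t'])
s=robot.read_state();print(s)
E
```

```text
top [0.44836126 0.0058722  1.16462762]
scene [ 1.38489726 -0.45112859  0.97345941]
{'t': 0.1, 'q': array([-1.25042536e+00,  1.31066569e-01,  1.48917933e+00,  2.91945919e-05,
        1.52298904e+00, -8.53813224e-02]), 'dq': array([ 0.00058896, -0.00027164, -0.00282669,  0.00105428, -0.00123092,
        0.00029955]), 'joint_torque': array([ 1.84993034e-03, -5.61338174e+01, -4.93097162e+01,  7.70685403e-02,
        2.89735536e-02, -7.73897955e-05]), 'tool_pos': array([ 0.23669245, -0.55073726,  0.19139886]), 'orientation': array([-1.37319941,  0.90624597, -0.90415409]), 'force': array([-0.22624324,  0.30234482,  0.23347831]), 'wrist_torque': array([-0.0152932 , -0.0093414 , -0.02085143]), 'opening': 0.09349764556188309}
```

View pics/top1.png

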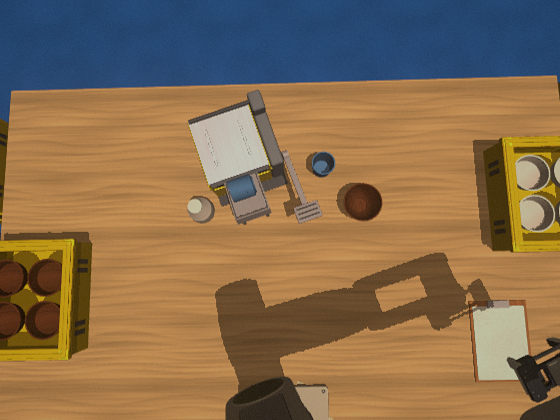

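View pics/scene1.png

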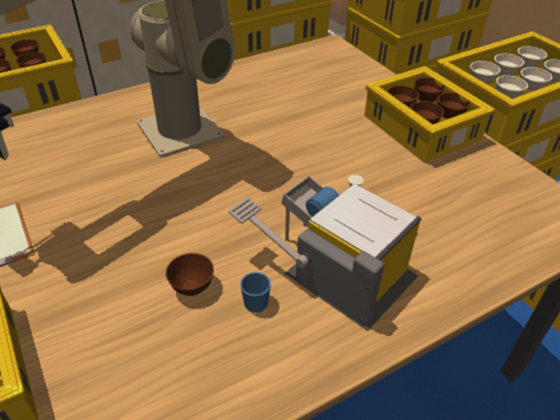

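The top view shows the paddle at about (308,212), bowl (362,202), tea cup (321,163), flask (200,209), and the cup in the chute at (241,187). The scene view shows the paddle at about (245,210). Next I'll measure these.

Run:
```python
from h import *
from scipy.spatial.transform import Rotation as R
c=snap('top'); s=snap('scene')
im=c['color']; hsv=cv2.cvtColor(im,cv2.COLOR_RGB2HSV)
def blob(hsv,lo,hi,u0,u1,v0,v1):
    m=cv2.inRange(hsv,lo,hi); k=np.zeros_like(m);k[v0:v1,u0:u1]=m[v0:v1,u0:u1]
    cs=cv2.findContours(k,cv2.RETR_EXTERNAL,cv2.CHAIN_APPROX_NONE)[0]
    return max(cs,key=cv2.contourArea)
# paddle: grey (low saturation)
p=blob(hsv,(0,0,60),(180,75,255),292,330,200,226)
r=cv2.minAreaRect(p);print('paddle',r)
P=ray(c,*r[0],.148);print(P)
B=[ray(c,*q,.148)[:2] for q in cv2.boxPoints(r)];print(np.round(B,3))
hs=cv2.cvtColor(s['color'],cv2.COLOR_RGB2HSV)
rs=cv2.minAreaRect(blob(hs,(0,0,60),(180,75,255),225,266,195,225));print('scene',rs,ray(s,*rs[0],.148))
# lid -> yaw
l=blob(hsv,(0,0,170),(180,50,255),185,275,95,190);rl=cv2.minAreaRect(l)
L=np.array([ray(c,*q,.17)[:2] for q in cv2.boxPoints(rl)]);print('lid',np.round(L,3));e=np.diff(np.vstack([L,L[:1]]),axis=0)
print('lens',np.linalg.norm(e,axis=1),'ang',np.arctan2(e[:,1],e[:,0]), 'mid',L.mean(0))
b=blob(hsv,(0,90,20),(12,255,170),338,388,178,225);(u,v),rad=cv2.minEnclosingCircle(b);print('bowl',u,v,rad,ray(c,u,v,.06))
t=blob(hsv,(95,60,20),(125,255,255),305,338,148,180);(u,v),rad=cv2.minEnclosingCircle(t);print('tcup',u,v,rad,ray(c,u,v,.07))
st=robot.read_state();print(R.from_rotvec(st['orientation']).as_matrix().round(3))
```

```text
paddle ((306.4452209472656, 208.97442626953125), (21.27350616455078, 24.7763729095459), 70.01689147949219)
[ 0.58744966 -0.05708809  0.148     ]
[[ 0.604 -0.018]
 [ 0.624 -0.079]
 [ 0.571 -0.096]
 [ 0.551 -0.035]]
scene ((249.1758575439453, 213.98965454101562), (35.460418701171875, 24.000146865844727), 41.6335334777832) [ 0.60101874 -0.05877907  0.148     ]
lid [[0.814 0.248]
 [0.866 0.091]
 [0.705 0.04 ]
 [0.655 0.194]]
lens [0.16572512 0.16886793 0.16218268 0.16809832] ang [-1.25062806 -2.83550523  1.88629753  0.32710765] mid [0.75972873 0.14293353]
bowl 362.248291015625 201.7653045654297 19.347829818725586 [ 0.61628874 -0.22019379  0.06      ]
tcup 323.02777099609375 162.86111450195312 11.52872085571289 [ 0.72891845 -0.11298605  0.07      ]
[[ 0.395 -0.     0.919]
 [-0.919  0.001  0.395]
 [-0.001 -1.     0.   ]]
```

Yaw comes out at about 0.317 and the paddle centre at about (0.582, -0.058). That is the paddle mask's front edge plus 23 mm, and the lid-based estimate agrees to 5 mm. I'll approach high with the jaws shut and the hand's long side along the bin's x axis.

```bash
python3 -m inch '[[1,0,0,0.03,0],[1,0.03,0.05,0.06,0.18],[1,0.06,0.1,0.06,0.36],[1,0.09,0.15,0.06,0.54],[1,0.12,0.2,0.06,0.72],[1,0.15,0.25,0.06,0.9],[1,0.18,0.3,0.06,1.08],[1,0.21,0.35,0.06,1.26]]' 20
```

```text
t: 1.2
tool_pos: [0.4474, -0.1991, 0.2517]
orientation: [-1.569, -0.079, 0.08]
force: [0.9, 0.3, 0.2]
opening: 0.0177
```

```bash
python3 -m inch '[[1,0.045,0.047,0,0.1],[1,0.09,0.094,0,0.2],[1,0.135,0.141,-0.01,0.21],[1,0.135,0.141,-0.03,0.21],[1,0.135,0.141,-0.05,0.21],[1,0.135,0.141,-0.06,0.21],[1,0.135,0.141,-0.06,0.21]]'
python3 - <<'E'
from h import *
from scipy.spatial.transform import Rotation as R
c=snap('top');s=snap('scene')
st=robot.read_state();M=R.from_rotvec(st['orientation']).as_matrix();print(st['tool_pos'],np.arctan2(M[1,0],M[0,0]),proj(c,st['tool_pos']),proj(s,st['tool_pos']))
a=cv2.resize(c['color'][110:260,200:400],None,fx=3,fy=3,interpolation=2)
u,v=270,210
b=cv2.resize(s['color'][120:320,140:440],None,fx=2.6,fy=2.6,interpolation=2)
cv2.imwrite('pics/b1.png',b[:,:,::-1]);cv2.imwrite('pics/a1.png',a[:,:,::-1])
E
```

```text
t: 2.08
tool_pos: [0.5813, -0.059, 0.1909]
orientation: [-1.557, -0.241, 0.245]
force: [0.4, -0.6, -0.4]
opening: 0.0006
[ 0.58237327 -0.05904109  0.19263553] 0.3094462816262682 [308.33602012 208.51853964] [244.72695449 194.52160097]
```

View pics/b1.png

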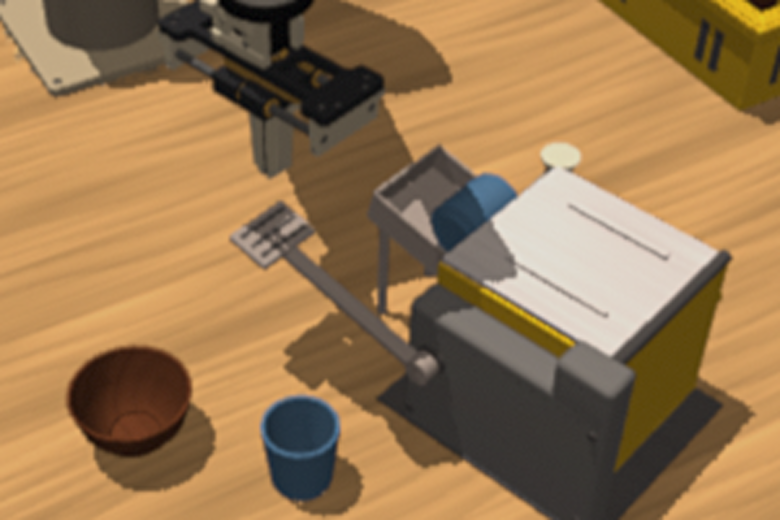

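The crop shows the shut fingertips at about (270,170), straight above the paddle at (272,234). The hand is clear of the chute, the cup at (475,212) and the lid. Next I'll press.

```bash
python3 -m inch '[[1,0,0,-0.015,0],[1,0,0,-0.03,0],[1,0,0,-0.04,0],[1,0,0,-0.046,0],[1,-0.001,0,-0.052,0],[1,-0.002,0,-0.058,0],[1,-0.003,0,-0.064,0],[1,-0.003,-0.001,-0.07,0]]'
```

```text
t: 3.18
tool_pos: [0.5794, -0.06, 0.1226]
orientation: [-1.558, -0.243, 0.243]
force: [-6.1, 2.2, 12.5]
opening: 0.0004
```

```bash
python3 -m inch '[[1,-0.001,0,-0.006,0],[1,-0.002,0,-0.012,0],[1,-0.002,0,-0.018,0],[1,-0.002,0,-0.024,0],[1,-0.001,0,-0.03,0],[1,-0.001,0,-0.036,0],[1,0,0,-0.04,0],[1,0,0,-0.042,0]]'
python3 -m inch '[[1,0,0,0,0],[1,0,0,0,0],[1,0,0,0,0],[1,0,0,0,0],[1,0,0,0,0],[1,0,0,0,0]]'
python3 - <<'E'
from h import *
s=snap('scene');c=snap('top')
b=cv2.resize(s['color'][120:320,140:440],None,fx=2,fy=2,interpolation=2)
a=cv2.resize(c['color'][80:240,180:400],None,fx=2,fy=2,interpolation=2)
o=np.zeros((400,1040,3),np.uint8);o[:,:600]=b;o[:320,600:]=a
cv2.imwrite('pics/d.png',cv2.resize(o,(800,308))[:,:,::-1])
E
```

```text
t: 4.18
tool_pos: [0.5792, -0.0598, 0.0801]
orientation: [-1.557, -0.243, 0.243]
force: [-4.0, -0.6, 5.2]
opening: 0.0001
t: 4.92
tool_pos: [0.5793, -0.0598, 0.0801]
orientation: [-1.557, -0.243, 0.243]
force: [-2.9, -0.3, 5.6]
opening: 0.0008
```

View pics/d.png

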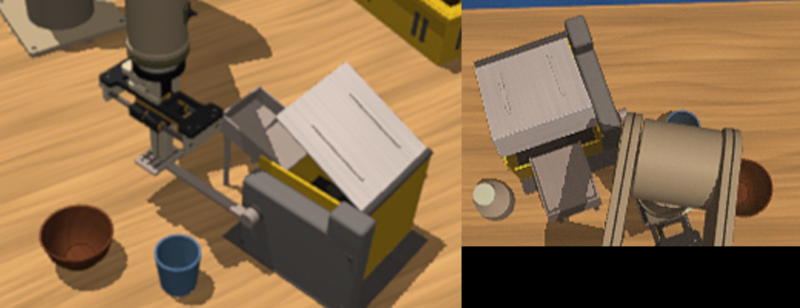

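The lid is raised and the chute is empty in both views (about (255,120) left and (565,180) right), so the cup has rolled in. Next I'll ease the lever up.

```bash
python3 -m inch '[[1,0,0,0.003,0],[1,0,0,0.007,0],[1,0,0,0.011,0],[1,0,0,0.015,0],[1,0,0,0.019,0],[1,0,0,0.023,0],[1,0,0,0.027,0],[1,0,0,0.031,0]]'
python3 -m inch '[[1,0,0,0.004,0],[1,0,0,0.008,0],[1,0,0,0.012,0],[1,0,0,0.016,0],[1,0,0,0.02,0],[1,0,0,0.023,0],[1,0,0,0.026,0],[1,0,0,0.028,0]]'
python3 -m inch '[[1,0,0,0.002,0],[1,0,0,0.004,0],[1,0,0,0.006,0],[1,0,0,0.008,0],[1,0,0,0.01,0],[1,0,0,0.012,0],[1,0,0,0.014,0],[1,0,0,0.016,0]]'
```

```text
t: 6.02
tool_pos: [0.5793, -0.0599, 0.1114]
orientation: [-1.558, -0.243, 0.243]
force: [3.5, -0.2, 3.4]
opening: 0.0005
t: 7.02
tool_pos: [0.5793, -0.0599, 0.1395]
orientation: [-1.558, -0.243, 0.243]
force: [0.2, -0.8, 0.2]
opening: 0.0006
t: 8.02
tool_pos: [0.5793, -0.0599, 0.1556]
orientation: [-1.558, -0.243, 0.243]
force: [-0.9, -0.1, 0.2]
opening: 0.0003
```

```bash
python3 -m inch '[[1,0,0,0.02,0],[1,0,0,0.05,0],[1,-0.01,-0.01,0.09,0],[1,-0.04,-0.04,0.11,0],[1,-0.08,-0.09,0.11,0],[1,-0.12,-0.14,0.11,0],[1,-0.15,-0.18,0.11,0],[1,-0.15,-0.18,0.11,0]]'
python3 - <<'E'
from h import *
from numpy.linalg import norm
s=snap('scene');c=snap('top')
b=cv2.resize(s['color'][120:320,140:440],None,fx=2,fy=2,interpolation=2)
a=cv2.resize(c['color'][80:240,180:400],None,fx=2,fy=2,interpolation=2)
o=np.zeros((400,1040,3),np.uint8);o[:,:600]=b;o[:320,600:]=a
cv2.imwrite('pics/e.png',cv2.resize(o,(800,308))[:,:,::-1])
i0=cv2.imread('pics/scene1.png')[:,:,::-1]
d=cv2.absdiff(i0,s['color']).max(2)
for n,(u0,u1,v0,v1) in dict(paddle=(225,268,195,225),lid=(310,420,185,245),bowl=(160,218,250,298),tcup=(238,275,270,312),flask=(346,364,172,186)).items(): print(n,(d[v0:v1,u0:u1]>25).mean())
E
```

```text
t: 9.02
tool_pos: [0.4276, -0.2428, 0.2675]
orientation: [-1.56, -0.24, 0.238]
force: [1.3, 0.1, -0.1]
opening: 0.0
paddle 0.6170542635658914
lid 0.07727272727272727
bowl 0.1343390804597701
tcup 0.08301158301158301
flask 0.0
```

View pics/e.png

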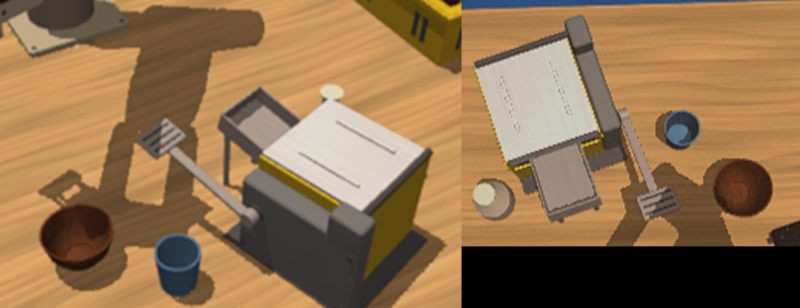

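The view shows the lid flat, the chute empty, the paddle up at (162,138), and the bowl, cup and flask in place. The pixel differences could be shadow from the arm, so I'll check the positions numerically.

Run:
```python
from h import *
for n,rois in (('scene',dict(paddle=(228,262,197,224),lid=(345,425,185,250),bowl=(165,215,255,295),tcup=(240,272,272,311),flask=(346,364,172,186))),('top',dict(paddle=(294,323,200,224),lid=(188,270,100,185),bowl=(342,384,182,222),tcup=(308,336,150,178),flask=(186,214,195,223)))):
    g=cv2.cvtColor(robot.read_camera(n)['color'],cv2.COLOR_RGB2GRAY);i0=cv2.imread(f'pics/{n}1.png',0)
    for k,(a,b,c,d) in rois.items():
        m=cv2.matchTemplate(g[c-10:d+10,a-10:b+10],i0[c:d,a:b],cv2.TM_CCOEFF_NORMED);_,v,_,p=cv2.minMaxLoc(m);print(n,k,np.array(p)-10,round(v,3))
```

```text
scene paddle [0 0] 0.302
scene lid [0 0] 1.0
scene bowl [0 0] 0.944
scene tcup [0 0] 0.939
scene flask [0 0] 1.0
top paddle [0 0] 0.403
top lid [0 0] 0.984
top bowl [0 0] 0.961
top tcup [0 0] 0.998
top flask [0 0] 0.998
```

```bash
python3 -c "
from plant import robot
print(robot.read_state()['force']);print(robot.close_job())"
```

```text
[ 0.63725912  0.030334   -0.47208241]
the job is handed in; nothing more can be done
None
```

I pressed the paddle down to about 80 mm with the shut fingertips and held it there until the chute was empty. I then eased the lever up at about 15–30 mm/s and drew the hand back well clear. The job is handed in, at about 9 s of the 42 s allowed; it reports no verdict.

- **Lid:** it is back exactly where it started in the images (0 px shift in both views, match 0.98–1.0), so it is shut.
- **Flask, bowl and other tea cup:** none shows any shift in either view (0 px). The bowl and tea cup match at 0.94 or better, and the flask almost perfectly.
- **Paddle:** it also shows 0 px shift, but the match is poor (0.3–0.4), probably because the arm's shadow lies on it. I therefore took the lever being up from the lid, which is geared to it.
- **Cup in the bin:** I inferred this from the empty chute. The cup can't be seen under the shut lid.
- **Lever at the end of its rise:** the force on the fingers was already near zero with the tips at 140 mm, below the 148 mm rest height. I can't say whether the lever was still touching the fingers over the last few millimetres. I did not measure its speed there.

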